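Set the recipe tablet's swivel and tilt in the kitchen niche

TASK

The wide recipe tablet in the niche has been left turned aside and lying too far back. Turn it so that it stands square with its rectangular foot, facing straight out over the foot's front edge, and raise it until it leans back about 25 degrees from upright, then let go. Leave the small phone holder beside it as it is.

Things in the scene. Friction and masses are not known exactly. Their poses are not given: they have to be found in the camera images.
- tablet_pivot (a point): Where the two joint axes of the WIDE holder cross, 85 mm above its foot's underside. White plate 200 wide x 130 high x 10 mm, black screen in front, between the arms of a steel U-yoke (236 mm wide) on a dark fixed foot (110 deep x 180 wide x 16). Axes turn with the swivel, not the tilt: z up (swivel axis), y = tilt axis, screen faces -x, leans back to +x. Plate spans 35 mm below to 95 mm above the tilt axis.
- tablet_rail (a point): Middle of the round steel rail along the top of the wide holder: 14 mm thick, 170 mm long, parallel to the tilt axis (y), 140 mm from it; at tilt t it lies x = 140 sin t, z = 140 cos t mm from tablet_pivot. 38 mm finger gap between rail and plate, a 10 mm post at each end. Pinch it from above, fingers across it; it can roll between them. Takes 3 to 5 N to move. Axes tilt with the plate.
- tablet_swivel (a joint): Turn of the wide holder's yoke about the vertical over its foot, rad, positive counter-clockwise from above; 0 = square with the foot, screen facing the foot's front edge (the side nearer the robot). Starts at 0.5 to 1.0; stops at -1.3 and 1.3. Friction (0.12 N m) holds it where left.
- tablet_tilt (a joint): Lean of the wide plate, rad: 0 = upright, positive = top leaning back, away from the side the screen faces; 25 degrees = 0.436. Starts at 0.78 to 1.0; stops at -0.1 and 1.2. Friction (0.45 N m) holds it where left.
- phone_rail (a point): Middle of the top rail of the SMALL phone holder, a bystander of the same build: plate 84 wide x 110 mm high, rail 14 mm thick, 54 mm long, 110 mm from its tilt axis; fixed foot 110 deep x 76 mm wide. Its joints too are held only by friction. The two holders stand side by side, either one on the left, 0.30 to 0.57 m apart.

How it is judged:
By the outcome, as a careful person would: the job done as asked, in the order asked, and still so for the second after the job is handed in, with the robot touching nothing.
It also fails if it takes over 32 s, if anything falls off the work surface, if the arm or the gripper's body presses on something with over 40 N, if the wrist force passes 120 N, or if a joint passes its speed limit or range.

ROBOT

A 7-joint arm with a two-finger parallel gripper is mounted at the origin on the work surface. World frame = base frame: x ahead of the robot, y to its left, z up, the work surface at z = 0. Lengths are in m, angles in rad, forces in N, time in s.
With the tool pointing down it reaches from about 0.35 to 0.775 m from the base axis. Payload 3.1 kg.
Tool frame: the origin (TCP) lies between the finger pads; the fingertips stand 22 mm ahead of it and the grasp point (between the pads) lies 3 mm ahead of it; z points along the fingers, y is the line along which they close (so a half turn about z gives the same grasp; the last joint's range is limited). The gripper opens to 85 mm and grips with 20 to 120 N. Pads are 22 mm wide; open, the fingers measure 114 mm over their backs; the gripper's body (76 mm by 85 mm) begins 54 mm behind the grasp point. The pads swing forward as they close: fully open they stand 13 mm farther back than shut.
Start: joints at [-1.297, 0.311, 0.014, 1.512, -0.004, 1.319, -0.027], TCP at [0.171, 0.523, 0.253] pointing down, gripper open.
Joint ranges: [-2.7, 2.7], [-0.3, 1.91], [-1.27, 1.3], [0.12, 2.57], [-1.44, 4.58], [0.2, 2.03], [-3.05, 3.05]. Speed limits (rad/s): [2.79, 2.79, 3.14, 3.14, 3.14, 3.14, 3.14].

INTERFACE

Orientations are given as a unit quaternion [w, x, y, z].
In Python, from bench import telemetry, optics, job_done gives the robot as it stands.
- The arm moves only by the shell command python3 -m pendant 'ROWS' [FORCE]. ROWS is JSON, a list that holds one entry, the list of rows, each a list of 5 numbers: the opening, from 0 (shut) to 1 (fully open), then the shift along the world's x, y, z each as a share of 0.8 m, from -1 to 1, then the turn about the world's z as a share of 30 degrees, from -1 to 1. In form: [[[grip, x, y, z, roll], ...]]. A call has 1 to 12 rows; each row is the pose to reach, as a shift and turn from the pose commanded when the call began; what a row does not reach only later rows make up. A row lasts 1/10 s, in which the tool goes at most 50 mm and 8.59 degrees, less where a joint would pass 70% of its speed; a pose out of reach is approached as far as the arm can. A call with a number of a shift or a turn outside -1 to 1 is refused whole. A call with a gripper value outside its range is refused whole. The fingers move at their own pace and stop on an object; FORCE is the grip in N (left out, the last holds). Time passes only in rows, so rows that repeat a pose let the fingers close. It gives the time, the measured TCP pose, the force, the opening and the grip force at its end, in the units of the state.
- telemetry.sense(): the state, without advancing time (a new reading comes with each control period).
- optics.camera(name): name is "scene" or "side" or "wrist"; returns the picture (420x560x3 uint8, red, green, blue); there is no depth.
- optics.camera_info(name): a dict with "fx", "fy", "cx", "cy" (pixels), "rvec" (rotation vector, rad) and "tvec" (3), from world to camera coordinates, as OpenCV has them. Camera axes: x right, y down, z forward; pixel columns grow to the right and rows downward; lengths in m; the calibration is good to about 2 mm. A picture is of the moment at which its call begins: read the wrist's pose just before it. camera_info takes no time and is no camera call; for the wrist camera it gives the pose at the moment of the call.
- job_done(): hands the job in; it is judged then, once.
The state is a dict: "t": time; "joint_positions": joint angles; "qd": joint speeds; "tau": joint torques, N m; "ee_pos": TCP position; "tool_rot": TCP orientation; "contact_force": force on the tool from outside, world axes, zero at the start; "moment": the same for the moment, N m; "gripper_width": opening from 0.0 (shut) to 1.0 (fully open); "gripper_force": force on a finger pad.
Only numpy, scipy, OpenCV 4.12 (cv2) and the standard library are available. Lean on these libraries where they do the work, as an engineer would, in place of code of your own. Each camera call takes 0.05 s, during which the arm holds its last target. There are 200 camera calls.

## Working session

There is one attempt and no reset: what is moved stays moved. The work goes in short steps, Python scripts to look and compute and a shell command to move; the robot and the scene stay as the last step left them, time stands still between calls to the robot, and variables do not carry over. Pictures are saved under pics/ and viewed, at most 10 in all, crops included, and the job is handed in when it is done.

```bash
mkdir -p pics; python3 - <<'E'
from bench import telemetry, optics
import cv2
for n in("scene","side"):
    cv2.imwrite(f"pics/{n}0.png",cv2.cvtColor(optics.camera(n),cv2.COLOR_RGB2BGR)); print(n,optics.camera_info(n))
s=telemetry.sense();print(s["t"],s["ee_pos"],s["tool_rot"])
E
```

```text
scene {'fx': 424.72135098233025, 'fy': 424.72135098233025, 'cx': 279.8880555148477, 'cy': 208.55263419020235, 'rvec': array([ 0.98053989,  2.70150874, -0.71019312]), 'tvec': array([ 0.39054171, -0.19711825,  1.022154  ])}
side {'fx': 444.52000315961095, 'fy': 444.52000315961095, 'cx': 274.82216191843906, 'cy': 207.96405178128936, 'rvec': array([ 2.09599704, -0.27716319,  0.14390272]), 'tvec': array([-0.45182922,  0.21280401,  0.93139036])}
0.1 [0.17061374 0.52224305 0.25234713] [-1.29188282e-04  1.57212209e-01  9.87564296e-01 -1.03284114e-03]
```

View pics/scene0.png

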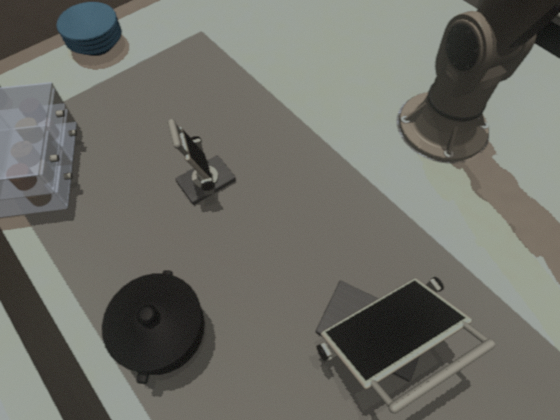

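View pics/side0.png

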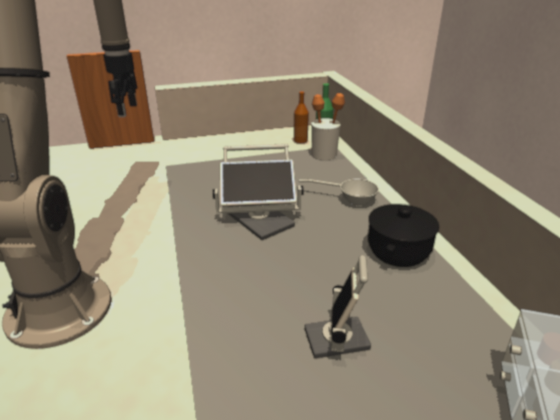

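The tablet is at about (400,335) in scene and (258,185) in side. The phone holder is at (200,165) in scene and (340,310) in side. I'll zoom in on the tablet in both views.

```bash
python3 - <<'E'
import cv2,numpy as np
a=cv2.imread("pics/scene0.png")[265:415,305:505]; b=cv2.imread("pics/side0.png")[135:245,200:312]
cv2.imwrite("pics/za.png",cv2.resize(a,None,fx=4,fy=4,interpolation=cv2.INTER_CUBIC))
b=cv2.convertScaleAbs(b,alpha=1.5)
cv2.imwrite("pics/zb.png",cv2.resize(b,None,fx=5,fy=5,interpolation=cv2.INTER_CUBIC))
E
```

```text
(no output)
```

View pics/za.png

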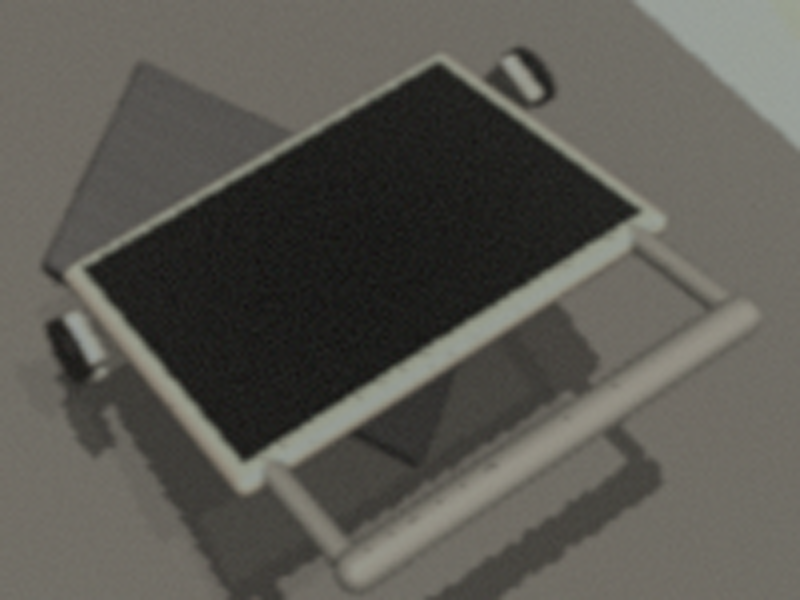

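View pics/zb.png

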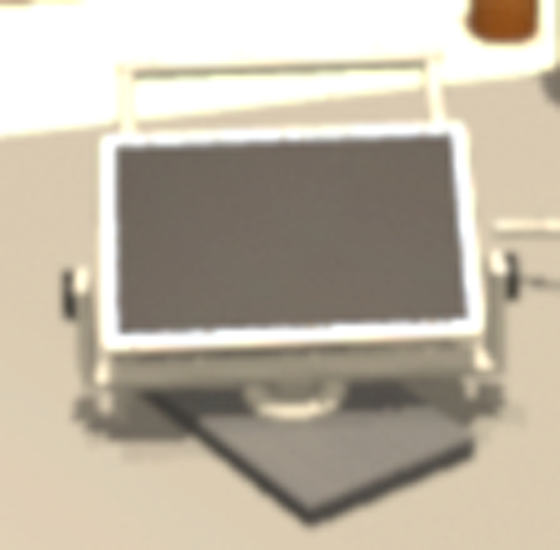

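In scene zoom: foot corners are at (140,62), (45,265) and (415,465), rail ends at (755,312) and (345,575), plate lower corners at (438,57) and (72,272). In side zoom: rail ends are at (118,68) and (440,60), foot corners at (310,515) and (472,440). Next I fit the model.

```bash
cat > fit.py <<'E'
import numpy as np,cv2
from scipy.optimize import least_squares
from bench import optics
def proj(n,P):
    c=optics.camera_info(n);K=np.array([[c["fx"],0,c["cx"]],[0,c["fy"],c["cy"]],[0,0,1]])
    return cv2.projectPoints(np.array(P,float),c["rvec"],c["tvec"],K,None)[0][:,0]
def Rz(a):return np.array([[np.cos(a),-np.sin(a),0],[np.sin(a),np.cos(a),0],[0,0,1]])
def Ry(a):return np.array([[np.cos(a),0,np.sin(a)],[0,1,0],[-np.sin(a),0,np.cos(a)]])
def model(p,pl,ft): # p: x,y,footyaw,swivel,tilt
    o=np.array([p[0],p[1],.085]); 
    A=[o+Rz(p[2]+p[3])@Ry(p[4])@np.array(q)/1e3 for q in pl]
    B=[o+Rz(p[2])@np.array(q)/1e3 for q in ft]
    return A+B
E
python3 - <<'E'
from fit import *
for n in("scene","side"):
    c=optics.camera_info(n);R=cv2.Rodrigues(c["rvec"])[0];print(n,-R.T@c["tvec"])
S=lambda l:np.array(l)/4+[305,265]
T=lambda l:np.array(l)/5+[200,135]
def go(sgn,verbose=0):
    s=sgn
    # scene: knobs +-y, rail ends, plate lower corners(front)
    plS=[(0,s*85,140),(0,-s*85,140),(-5,s*100,-35),(-5,-s*100,-35),(0,s*123,0),(0,-s*123,0)]
    uvS=S([(750,313),(350,572),(438,57),(72,272),(525,78),(75,347)])
    plT=[(0,85,140),(0,-85,140),(-5,100,-35),(-5,-100,-35),(-5,100,95),(-5,-100,95),(0,123,0),(0,-123,0)]
    uvT=T([(120,68),(438,61),(105,345),(484,330),(104,137),(465,127),(70,293),(513,275)])
    ftS=[(-55,-90,-69),(55,-90,-69),(-55,90,-69)]
    return plS,uvS,plT,uvT
best=None
for s in(1,-1):
  plS,uvS,plT,uvT=go(s)
  for perm in range(4):
    # foot scene corners A,B,C with AB=110 edge, BC=180 edge
    for fx in(1,-1):
     for fy in(1,-1):
      ftS=[(fx*55,fy*90,-69),(-fx*55,fy*90,-69),(-fx*55,-fy*90,-69)]
      uF=S([(140,62),(45,265),(415,465)])
      ftT=[(-55,-90,-69)]; uT=T([(310,515)])
      def r(p): return np.r_[(proj("scene",model(p,plS,ftS))-np.r_[uvS,uF]).ravel(),(proj("side",model(p,plT,ftT if perm>1 else [(-55,90,-69)])-0)-np.r_[uvT,uT]).ravel()]
      for sw in(.5,.9):
       for y in (-.4,.4):
        for fyaw in(-.7,0,.7):
         q=least_squares(r,[.5,y,fyaw,sw,.9],loss="soft_l1")
         if best is None or q.cost<best[0]-1e-6: best=(q.cost,q.x,s,perm,fx,fy,r(q.x).reshape(-1,2))
print(best)
E
```

```text
scene [0.73801562 0.26354877 0.78870288]
side [ 0.26732477 -0.78328988  0.6572044 ]Traceback (most recent call last):
  File "<stdin>", line 29, in <module>
    return func(*args, **kwargs)
    vector_fun = VectorFunction(
        fun_wrapped,
    ...<6 lines>...
        workers=workers
    )
    self._update_fun()
    ~~~~~~~~~~~~~~~~^^
    self.f = self.fun_wrapped(xp_copy(self.x))
             ~~~~~~~~~~~~~~~~^^^^^^^^^^^^^^^^^
    return np.atleast_1d(self.fun(x))
                         ~~~~~~~~^^^
    return self.f(x, *self.args, **self.kwargs)
           ~~~~~~^^^^^^^^^^^^^^^^^^^^^^^^^^^^^^
  File "<stdin>", line 25, in r
TypeError: unsupported operand type(s) for -: 'list' and 'int'
```

```bash
cat >> fit.py <<'E'
def onz(n,uv,z):
    c=optics.camera_info(n);K=np.array([[c["fx"],0,c["cx"]],[0,c["fy"],c["cy"]],[0,0,1]])
    R=cv2.Rodrigues(c["rvec"])[0];C=-R.T@c["tvec"];d=R.T@np.linalg.solve(K,[uv[0],uv[1],1]);return C+d*(z-C[2])/d[2]
E
python3 - <<'E'
from fit import *
S=lambda l:np.array(l)/4+[305,265]
T=lambda l:np.array(l)/5+[200,135]
for u in S([(140,62),(45,265),(415,465)]): print("footS",onz("scene",u,.016).round(3))
for u in T([(310,513),(472,442)]): print("footT",onz("side",u,.016).round(3))
uvS=S([(750,313),(350,572),(438,57),(72,272),(525,78),(75,347)])
uvT=T([(120,68),(438,61),(105,345),(484,330),(104,137),(465,127),(70,293),(513,275)])
plT=[(0,85,140),(0,-85,140),(-5,100,-35),(-5,-100,-35),(-5,100,95),(-5,-100,95),(0,123,0),(0,-123,0)]
plS=[plT[i] for i in(0,1,2,3,6,7)]
def r(p): return np.r_[(proj("scene",model(p,plS,[]))-uvS).ravel(),(proj("side",model(p,plT,[]))-uvT).ravel()]
for y0 in(.3,.5):
  for a in(0,.7,1.5):
    q=least_squares(lambda p:r([p[0],p[1],0,p[2],p[3]]),[.5,y0,a,.9],loss="soft_l1");print(q.cost,q.x)
p=q.x;print(r([p[0],p[1],0,p[2],p[3]]).reshape(-1,2).round(1))
E
```

```text
footS [0.465 0.125 0.016]
footS [0.565 0.167 0.016]
footS [0.501 0.33  0.016]
footT [0.466 0.12  0.016]
footT [0.564 0.161 0.016]
23.034574925975072 [0.48216405 0.22987066 1.37853376 0.95807193]
23.03457492601221 [0.48216405 0.22987066 1.3785338  0.95807204]
23.034574925973185 [0.48216405 0.22987066 1.37853378 0.95807194]
23.0345749259767 [0.48216405 0.22987066 1.37853378 0.95807197]
23.034574925973242 [0.48216405 0.22987066 1.37853377 0.95807194]
23.03457492597323 [0.48216405 0.22987066 1.37853377 0.95807194]
[[-3.3  1.2]
 [ 0.7 -0.3]
 [ 0.6 -0.8]
 [-3.2  0.3]
 [ 3.4 -0.3]
 [-5.   3.8]
 [ 1.1 -0.1]
 [-1.5 -0.8]
 [-0.9  1.4]
 [-0.3  1.2]
 [-1.1 -0.5]
 [-0.2 -1.2]
 [-2.6  0.8]
 [ 1.3  0.8]]
```

```bash
python3 - <<'E'
from fit import *
from bench import telemetry
S=lambda l:np.array(l)/4+[305,265]
T=lambda l:np.array(l)/5+[200,135]
uvS=S([(755,311),(345,575),(438,57),(72,272)])
uvT=T([(120,68),(438,61),(105,345),(484,330),(104,137),(465,127)])
plT=[(0,85,140),(0,-85,140),(-5,100,-35),(-5,-100,-35),(-5,100,95),(-5,-100,95)]
F=[(-55,-90,-69),(55,-90,-69),(55,90,-69)]
uS=np.r_[uvS,S([(140,62),(45,265),(415,465)])];uT=np.r_[uvT,T([(310,513),(472,442)])]
r=lambda p:np.r_[(proj("scene",model(p,plT[:4],F))-uS).ravel(),(proj("side",model(p,plT,F[:2]))-uT).ravel()]
q=least_squares(r,[.48,.23,.38,1,.95],loss="soft_l1");p=q.x;print(q.cost,p.round(4));print(r(p).reshape(-1,2).round(1).tolist())
R=model(p,[(0,0,140)],[])[0];s=telemetry.sense();print("rail",R,"shift",((R-s["ee_pos"])/.8).round(4))
g=model([*p[:3],0,.436],[(0,0,140)],[])[0];print("goal rail",g)
y=cv2.Rodrigues(np.zeros(3))[0]
from scipy.spatial.transform import Rotation as Q
w=s["tool_rot"];t=Q.from_quat([*w[1:],w[0]]).as_matrix()[:,1];a=np.arctan2(t[1],t[0]);print("toolyaw",a,"need deg",np.degrees(p[2]+p[3]-a))
E
```

```text
16.97804992413777 [0.4826 0.229  0.3768 1.0012 0.9633]
[[-5.2, 1.8], [1.3, -1.0], [0.1, -1.1], [-3.8, -0.0], [0.2, -0.3], [-1.4, 0.2], [1.2, 1.3], [1.3, 0.1], [-1.2, -0.6], [-0.7, 1.4], [-0.0, 1.3], [-0.9, -0.3], [0.0, -1.0], [-0.9, -1.0], [0.7, -1.0]]
rail [0.50460748 0.34183999 0.16491737] shift [ 0.4175 -0.2255 -0.1093]
goal rail [0.537556   0.2507739  0.21190274]
toolyaw 1.2550618406919094 need deg 7.041565122259046
```

```bash
python3 -m pendant '[[[0.7,0.05,-0.03,0,0.1],[0.7,0.1,-0.055,0,0.23],[0.7,0.155,-0.085,0,0.23],[0.7,0.21,-0.115,0,0.23],[0.7,0.26,-0.14,0,0.23],[0.7,0.315,-0.17,0,0.23],[0.7,0.365,-0.2,0,0.23],[0.7,0.4175,-0.2255,0,0.23],[0.7,0.4175,-0.2255,0,0.23],[0.7,0.4175,-0.2255,0,0.23]]]' 40
python3 - <<'E'
from fit import *
c=optics.camera_info("wrist")
im=optics.camera("wrist");cv2.imwrite("pics/w1.png",cv2.cvtColor(im,cv2.COLOR_RGB2BGR))
p=[.4826,.229,.3768,1.0012,.9633]
print(proj("wrist",model(p,[(0,85,140),(0,-85,140),(0,0,140)],[])).round(0))
E
```

```text
t: 1.1
ee_pos: [0.5058, 0.3407, 0.2523]
tool_rot: [-0.001, 0.099, 0.995, -0.001]
contact_force: [-0.6, 0.3, -0.5]
gripper_width: 0.701
gripper_force: 0.0
[[277.  70.]
 [278. 338.]
 [278. 218.]]
```

View pics/w1.png

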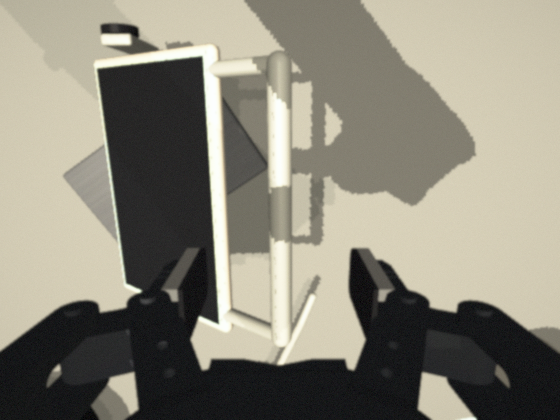

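The rail runs from (280,58) to (282,342), within 2–3 px of the prediction and centred between the fingers. I'll descend and pinch it.

```bash
python3 -m pendant '[[[0.7,0,0,-0.035,0],[0.6,0,0,-0.07,0],[0.6,0,0,-0.09,0],[0.6,0,0,-0.104,0],[0.6,0,0,-0.104,0],[0,0,0,-0.104,0],[0,0,0,-0.104,0],[0,0,0,-0.104,0],[0,0,0,-0.104,0],[0,0,0,-0.104,0]]]' 40
python3 - <<'E'
import numpy as np
c=np.array([.4826,.229]);r=.14*np.sin(.9633);y0=.3768+1.0012
f=lambda y:c+r*np.array([np.cos(y),np.sin(y)])
for d in range(0,61,4):
    print(d,((f(y0-np.radians(d))-f(y0))/.8).round(4), round(-d/30,3))
E
```

```text
t: 2.15
ee_pos: [0.5054, 0.3426, 0.1712]
tool_rot: [0.001, 0.098, 0.995, 0.001]
contact_force: [0.0, -1.0, 3.9]
gripper_width: 0.143
gripper_force: 39.0
0 [0. 0.] 0.0
4 [ 0.0098 -0.0023] -0.133
8 [ 0.0194 -0.0052] -0.267
12 [ 0.0287 -0.0088] -0.4
16 [ 0.0378 -0.0131] -0.533
20 [ 0.0466 -0.0179] -0.667
24 [ 0.055  -0.0234] -0.8
28 [ 0.063  -0.0294] -0.933
32 [ 0.0705 -0.036 ] -1.067
36 [ 0.0776 -0.0431] -1.2
40 [ 0.0842 -0.0507] -1.333
44 [ 0.0902 -0.0587] -1.467
48 [ 0.0957 -0.0671] -1.6
52 [ 0.1005 -0.0759] -1.733
56 [ 0.1048 -0.085 ] -1.867
60 [ 0.1084 -0.0944] -2.0
```

Gripped: the opening is 12 mm and the grip 39 N. Now the first half of the swivel.

```bash
python3 -m pendant '[[[0,0.0049,-0.0011,0,-0.067],[0,0.0098,-0.0023,0,-0.133],[0,0.0146,-0.0037,0,-0.2],[0,0.0194,-0.0052,0,-0.267],[0,0.0241,-0.007,0,-0.333],[0,0.0287,-0.0088,0,-0.4],[0,0.0378,-0.0131,0,-0.533],[0,0.0466,-0.0179,0,-0.667],[0,0.055,-0.0234,0,-0.8],[0,0.063,-0.0294,0,-0.933],[0,0.063,-0.0294,0,-0.933],[0,0.063,-0.0294,0,-0.933]]]'
python3 - <<'E'
import numpy as np
from bench import telemetry
s=telemetry.sense();print(s["moment"],s["contact_force"])
r=.14*np.sin(.9633);y0=.3768+1.0012-np.radians(28)
f=lambda y:r*np.array([np.cos(y),np.sin(y)])
for d in list(range(0,29,4))+[29.4]:
    print(d,((f(y0-np.radians(d))-f(y0))/.8).round(4), round(-d/30,3))
E
```

```text
t: 3.35
ee_pos: [0.5562, 0.3187, 0.1703]
tool_rot: [0.001, 0.335, 0.942, 0.0]
contact_force: [3.3, 0.1, 2.5]
gripper_width: 0.147
gripper_force: 39.3
[ 0.01525063 -0.60695983  0.17989475] [3.33766733 0.1318222  2.53249577]
0 [0. 0.] 0.0
4 [ 0.0076 -0.0066] -0.133
8 [ 0.0146 -0.0137] -0.267
12 [ 0.0212 -0.0213] -0.4
16 [ 0.0273 -0.0293] -0.533
20 [ 0.0327 -0.0377] -0.667
24 [ 0.0376 -0.0465] -0.8
28 [ 0.0418 -0.0556] -0.933
29.4 [ 0.0431 -0.0588] -0.98
```

Forces are low. Second half of the swivel.

```bash
python3 -m pendant '[[[0,0.0038,-0.0033,0,-0.067],[0,0.0076,-0.0066,0,-0.133],[0,0.0146,-0.0137,0,-0.267],[0,0.0212,-0.0213,0,-0.4],[0,0.0273,-0.0293,0,-0.533],[0,0.0327,-0.0377,0,-0.667],[0,0.0376,-0.0465,0,-0.8],[0,0.0418,-0.0556,0,-0.933],[0,0.0431,-0.0588,0,-0.98],[0,0.0431,-0.0588,0,-0.98],[0,0.0431,-0.0588,0,-0.98]]]'
python3 - <<'E'
from fit import *
from bench import telemetry
s=telemetry.sense();print(s["moment"],s["contact_force"],s["ee_pos"])
cv2.imwrite("pics/side2.png",cv2.cvtColor(optics.camera("side"),cv2.COLOR_RGB2BGR)[80:300,150:350])
im=cv2.imread("pics/side2.png");cv2.imwrite("pics/side2z.png",cv2.resize(im,None,fx=2.7,fy=2.7,interpolation=cv2.INTER_CUBIC))
print(((proj("side",model([.4826,.229,.3768,0,.9633],[(0,85,140),(0,-85,140),(-5,100,-35),(-5,-100,-35),(-5,100,95),(-5,-100,95)],[]))-[150,80])*2.7).round())
t0=.9633
for d in range(0,32,3):
    t=t0-np.radians(d);dx=.14*(np.sin(t)-np.sin(t0));dz=.14*(np.cos(t)-np.cos(t0));print(d,(np.array([dx*np.cos(.3768),dx*np.sin(.3768),dz])/.8).round(4))
E
```

```text
t: 4.45
ee_pos: [0.5905, 0.2711, 0.1703]
tool_rot: [0.001, 0.563, 0.826, 0.0]
contact_force: [4.6, -1.3, 2.3]
gripper_width: 0.149
gripper_force: 39.6
[-0.26642652 -0.95200967  0.26891079] [ 4.56877333 -1.3024269   2.30040988] [0.59048991 0.2710521  0.17029175]
[[334. 174.]
 [440. 230.]
 [213. 289.]
 [326. 371.]
 [295. 198.]
 [417. 267.]]
0 [0. 0. 0.]
3 [-0.005  -0.002   0.0074]
6 [-0.0104 -0.0041  0.0145]
9 [-0.0162 -0.0064  0.0212]
12 [-0.0222 -0.0088  0.0277]
15 [-0.0286 -0.0113  0.0338]
18 [-0.0352 -0.0139  0.0395]
21 [-0.0422 -0.0167  0.0449]
24 [-0.0493 -0.0195  0.0498]
27 [-0.0567 -0.0224  0.0543]
30 [-0.0643 -0.0255  0.0585]
```

View pics/side2z.png

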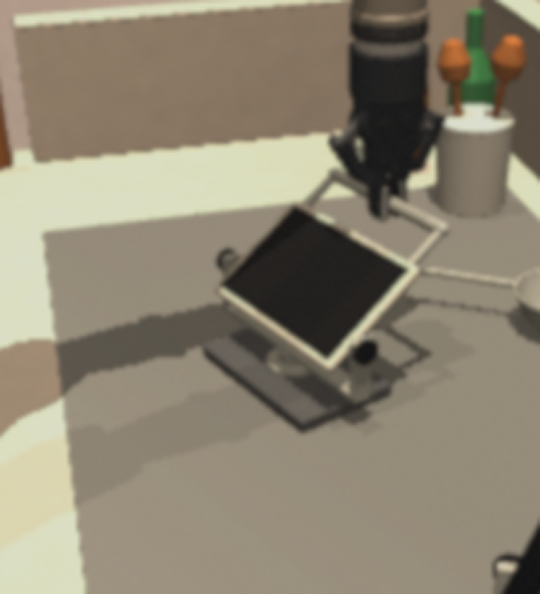

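The plate's lower corners at (220,292) and (330,367) are close to the square prediction of (213,289) and (326,371). Now I raise the tilt by 30 degrees.

```bash
python3 -m pendant '[[[0,-0.005,-0.002,0.0074,0],[0,-0.0104,-0.0041,0.0145,0],[0,-0.0162,-0.0064,0.0212,0],[0,-0.0222,-0.0088,0.0277,0],[0,-0.0286,-0.0113,0.0338,0],[0,-0.0352,-0.0139,0.0395,0],[0,-0.0422,-0.0167,0.0449,0],[0,-0.0493,-0.0195,0.0498,0],[0,-0.0567,-0.0224,0.0543,0],[0,-0.0643,-0.0255,0.0585,0],[0,-0.0643,-0.0255,0.0585,0],[0,-0.0643,-0.0255,0.0585,0]]]'
python3 - <<'E'
from fit import *
from bench import telemetry
s=telemetry.sense();print(s["moment"],s["contact_force"],s["ee_pos"])
S=optics.camera("scene");T=optics.camera("side")
cv2.imwrite("pics/s3full.png",S[:,:,::-1]);cv2.imwrite("pics/t3full.png",T[:,:,::-1])
a=cv2.resize(S[230:420,300:460,::-1],None,fx=2.5,fy=2.5,interpolation=cv2.INTER_CUBIC)
b=cv2.resize(T[110:250,200:360,::-1],None,fx=2.5,fy=2.5,interpolation=cv2.INTER_CUBIC)
b=cv2.copyMakeBorder(b,0,a.shape[0]-b.shape[0],0,0,cv2.BORDER_CONSTANT)
cv2.imwrite("pics/c3.png",np.hstack([a,b]))
m=model([.4826,.229,.3768,0,.436],[(0,85,140),(0,-85,140),(-5,100,-35),(-5,-100,-35),(-5,100,95),(-5,-100,95)],[(-55,90,-69),(-55,-90,-69),(55,-90,-69)])
print(((proj("scene",m)-[300,230])*2.5).round().tolist());print(((proj("side",m)-[200,110])*2.5+[400,0]).round().tolist())
E
```

```text
t: 5.7
ee_pos: [0.5421, 0.2519, 0.2205]
tool_rot: [0.004, 0.563, 0.826, 0.004]
contact_force: [7.2, -1.1, 9.0]
gripper_width: 0.147
gripper_force: 40.0
[-0.1223908  -1.73174501  0.1588548 ] [ 7.2412885  -1.07135836  9.03766813] [0.54207158 0.25193401 0.2204585 ]
[[366.0, 332.0], [70.0, 179.0], [342.0, 277.0], [74.0, 142.0], [381.0, 319.0], [57.0, 153.0], [327.0, 239.0], [100.0, 126.0], [37.0, 254.0]]
[[543.0, 58.0], [641.0, 109.0], [482.0, 201.0], [587.0, 277.0], [518.0, 92.0], [631.0, 156.0], [462.0, 244.0], [553.0, 317.0], [638.0, 281.0]]
```

View pics/c3.png

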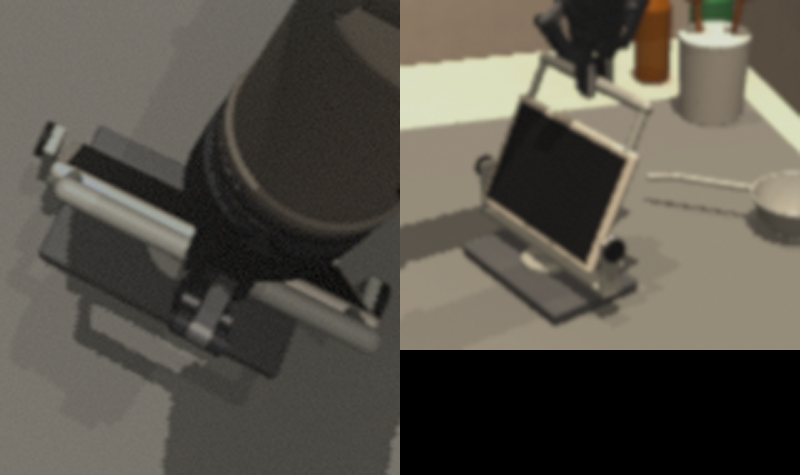

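The side view shows rail ends at (545,57) and (648,107), plate top corners at (525,98) and (636,157), and plate bottom corners at (487,207) and (590,265). In scene the rail runs (62,188)–(375,343) and the foot's back edge (42,258)–(275,375). I'll fit swivel and tilt from these.

```bash
python3 - <<'E'
from fit import *
uS=np.array([(375,343),(62,188),(98,127),(42,258),(275,375)])/2.5+[300,230]
uT=(np.array([(545,57),(648,107),(487,207),(590,265),(525,98),(636,157),(465,243),(555,320),(636,287)])-[400,0])/2.5+[200,110]
pl=[(0,88,140),(0,-88,140),(-5,100,-35),(-5,-100,-35),(-5,100,95),(-5,-100,95)]
ft=[(-55,90,-69),(-55,-90,-69),(55,-90,-69)]
r=lambda p:np.r_[(proj("scene",model(p,pl[:2],[ft[1],ft[2],(55,90,-69)]))-uS).ravel(),(proj("side",model(p,pl,ft))-uT).ravel()]
q=least_squares(r,[.48,.23,.38,0,.44],loss="soft_l1");print(q.cost,q.x.round(4),np.degrees(q.x[3:]),np.degrees(np.sqrt(np.diag(np.linalg.inv(q.jac.T@q.jac))))[3:]);print(r(q.x).reshape(-1,2).round(1).tolist())
E
```

```text
19.609147649596615 [0.4838 0.2294 0.388  0.0083 0.4649] [ 0.47732261 26.63869018] [0.86031747 0.67731695]
[[-1.7, -0.3], [-0.4, 0.3], [0.1, 0.3], [-2.3, -0.5], [0.2, 2.9], [-0.9, 0.3], [-0.3, 1.0], [-2.4, -2.5], [-0.4, 4.2], [-2.3, -2.2], [-0.4, -0.6], [-1.2, 0.5], [0.1, -1.6], [1.3, -2.8]]
```

Swivel is about 0.5° and tilt about 26.6°. I'll nudge the tilt by 1.5°, release, and lift straight up.

```bash
python3 -m pendant '[[[0,-0.002,-0.0008,0.001,0],[0,-0.0038,-0.0015,0.001,0],[0,-0.0038,-0.0015,0.001,0],[0.2,-0.0038,-0.0015,0.001,0],[0.3,-0.0038,-0.0015,0.001,0],[0.45,-0.0038,-0.0015,0.001,0],[0.45,-0.0038,-0.0015,0.001,0],[0.45,-0.0038,-0.0015,0.02,0],[0.45,-0.0038,-0.0015,0.05,0],[0.45,-0.0038,-0.0015,0.1,0],[0.45,-0.0038,-0.0015,0.15,0],[0.45,-0.0038,-0.0015,0.2,0]]]'
python3 -m pendant '[[[0.45,-0.04,0,0,0],[0.45,-0.1,0,0,0],[0.45,-0.15,0,0,0],[0.45,-0.2,0,0,0],[0.45,-0.25,0,0,0],[0.45,-0.25,0,0,0]]]'
python3 - <<'E'
from fit import *
S=optics.camera("scene");T=optics.camera("side")
cv2.imwrite("pics/s4full.png",S[:,:,::-1]);cv2.imwrite("pics/t4full.png",T[:,:,::-1])
a=cv2.resize(S[265:395,300:460,::-1],None,fx=5,fy=4.615,interpolation=cv2.INTER_CUBIC)
cv2.imwrite("pics/a4.png",cv2.resize(S[268:388,300:460,::-1],None,fx=5,fy=5,interpolation=cv2.INTER_CUBIC))
cv2.imwrite("pics/b4.png",cv2.resize(T[120:245,200:320,::-1],None,fx=4.8,fy=4.8,interpolation=cv2.INTER_CUBIC))
E
```

```text
t: 7.0
ee_pos: [0.5339, 0.2504, 0.3775]
tool_rot: [-0.001, 0.563, 0.826, -0.001]
contact_force: [0.6, 0.1, 0.4]
gripper_width: 0.445
gripper_force: 0.0
t: 7.6
ee_pos: [0.3293, 0.2512, 0.3766]
tool_rot: [-0.002, 0.56, 0.829, -0.001]
contact_force: [1.0, 1.1, -0.1]
gripper_width: 0.451
gripper_force: 0.0
```

View pics/a4.png

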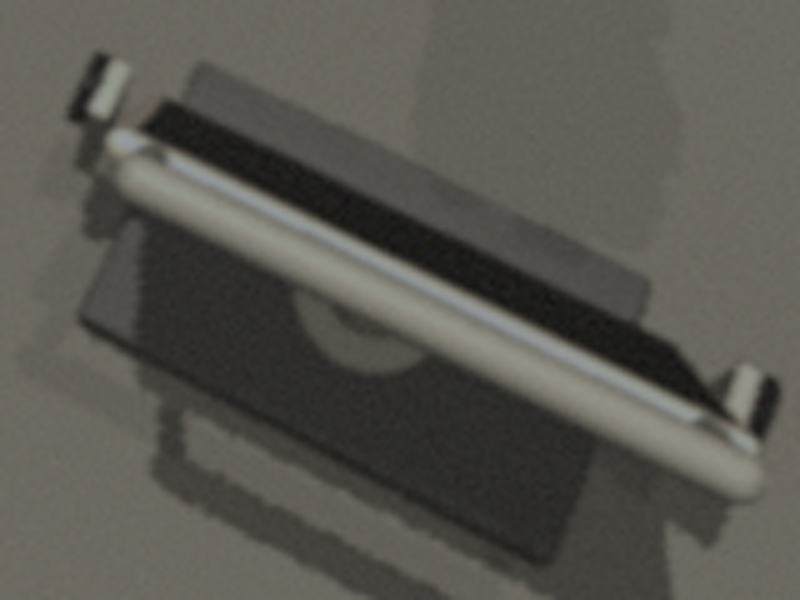

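View pics/b4.png

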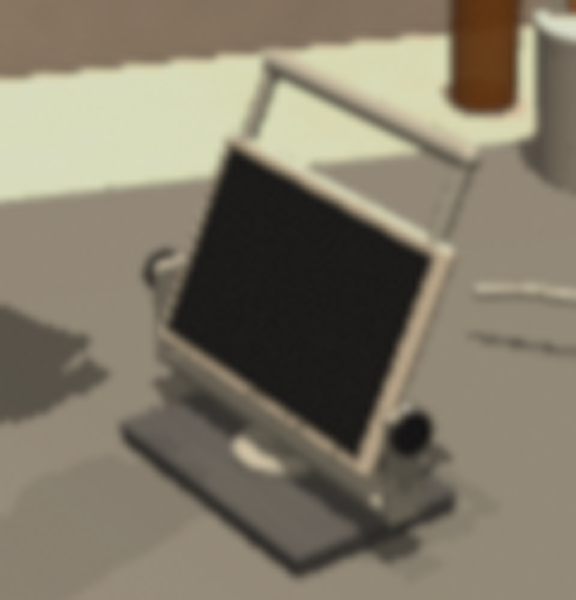

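Scene: rail (118,180)–(755,482); foot corners (197,65), (650,285), (80,318) and (548,560). Side: rail (272,62)–(478,158); plate (230,140), (440,252), (163,335) and (367,472). The tablet stands free and undisturbed, so I'll do a final fit.

```bash
python3 - <<'E'
from fit import *
uS=np.array([(755,482),(118,180),(650,285),(197,65),(80,318),(548,560)])/5+[300,268]
uT=np.array([(272,62),(478,158),(163,335),(367,472),(230,140),(440,252),(122,432),(297,567),(452,497)])/4.8+[200,120]
pl=[(0,88,140),(0,-88,140),(-5,100,-35),(-5,-100,-35),(-5,100,95),(-5,-100,95)]
ft=[(-55,90,-69),(-55,-90,-69),(55,-90,-69)]
for hw in(83,88):
 pl[0]=(0,hw,140);pl[1]=(0,-hw,140)
 r=lambda p:np.r_[(proj("scene",model(p,pl[:2],ft+[(55,90,-69)]))-uS).ravel(),(proj("side",model(p,pl,ft))-uT).ravel()]
 q=least_squares(r,[.48,.23,.38,0,.44],loss="soft_l1");print(q.cost,q.x.round(4),np.degrees(q.x[3:]));print(r(q.x).reshape(-1,2).round(1).tolist())
for u in (0,2,3):print(onz("scene",uS[2+u],.016).round(4))
# phone unchanged?
for n,k,b in(("scene0","s4full",(110,205,165,245)),("side0","t4full",(250,355,300,375))):
    A=cv2.imread(f"pics/{n}.png").astype(int);B=cv2.imread(f"pics/{k}.png").astype(int);d=np.abs(A-B)[b[0]:b[1],b[2]:b[3]];print(d.mean(),(d.max(2)>50).sum())
E
```

```text
24.407420190820822 [0.4832 0.2283 0.3848 0.0055 0.4524] [ 0.31504265 25.92111487]
[[-6.7, -1.3], [4.4, 0.7], [0.1, -0.1], [-0.1, -0.6], [-1.6, 0.2], [0.2, 2.2], [1.2, 0.8], [-2.7, 0.4], [-1.5, 0.7], [-1.1, 2.2], [-0.4, -2.1], [1.8, 0.0], [-0.7, -2.2], [-0.1, -1.4], [1.4, -1.2]]
14.890572541696773 [0.4832 0.2281 0.3848 0.0192 0.4541] [ 1.09866576 26.02061528]
[[-2.3, 0.0], [1.1, 0.1], [-0.1, -0.2], [-0.2, -0.7], [-1.7, 0.1], [0.1, 2.1], [-0.4, 0.3], [-1.1, 0.9], [-1.8, 0.9], [-0.6, 2.1], [-0.9, -2.0], [2.1, -0.2], [-0.7, -2.1], [-0.1, -1.4], [1.4, -1.2]]
[0.3987 0.2912 0.016 ]
[0.5654 0.1671 0.016 ]
[0.4979 0.3298 0.016 ]
3.6165350877192983 0
1.368804232804233 0
```

Swivel is about 0.3–1.1°, tilt about 26°, the phone holder is unchanged and the arm is clear, so I'll hand it in.

```bash
python3 -c "
from bench import job_done;print(job_done())"
```

```text
the job is handed in; nothing more can be done
None
```

The tablet is handed in square with its foot (camera fit: within about 1°) and leaning back about 26°; it has been released with the arm clear, and the phone holder looks unchanged in both camera views.

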